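# Nudge the perched egg cup into its saucer's well

### The arm

A 6-joint arm with a two-finger parallel gripper is mounted at the origin on a cart in front of the work surface, level with it; the furniture and walls round the work are solid. World frame = base frame: x ahead of the robot, y to its left, z up, the work surface at z = 0. Lengths are in mm, angles in degrees, forces in N, time in s.
With the tool pointing down it reaches from about 350 to 850 mm from the base axis. Payload 8.1 kg.
Tool frame: the origin (TCP) lies between the finger pads; the fingertips stand 22 mm ahead of it and the grasp point (between the pads) lies 3 mm ahead of it; z points along the fingers, y is the direction in which the jaws open and shut (so a half turn about z gives the same grasp; the last joint's range is limited). The gripper opens to 85 mm and grips with 20 to 120 N. Pads are 22 mm wide; open, the fingers measure 114 mm over their backs; the gripper's body (76 mm by 85 mm) begins 54 mm behind the grasp point. The pads swing forward as they close: fully open they stand 13 mm farther back than shut.
Start: joints at [66.44, 7.471, 85.268, -0, 87.261, -4.893], TCP at [192.019, 568.449, 253.292] pointing down, gripper open.
Joint ranges: [-169.43, 169.43], [-51.17, 129.36], [1.28, 143.12], [-76.62, 256.62], [0, 156.53], [-152.29, 152.29]. Speed limits (degrees/s): [136.94, 136.94, 159.86, 180, 180, 180].

### API

Orientations are given as [roll, pitch, yaw] about the fixed x, y, z axes, in that order (R = Rz(yaw) Ry(pitch) Rx(roll)).
In Python, from bench import r gives the robot as it stands.
- The arm moves only by the tool drive_tool, never from a script. Its argument "moves" is a list of rows, each a list of 2 entries, a list of its own where there are three numbers: the shift along the world's x, y, z in mm, then the turn about the world's z in degrees. A call has exactly 8 rows; each row is the pose to reach, as a shift and turn from the pose commanded when the call began; what a row does not reach only later rows make up. A row lasts 1/12 s, in which the tool goes at most 41.7 mm and 7.16 degrees, less where a joint would pass 70% of its speed; a pose out of reach is approached as far as the arm can. A call with a gripper value outside its range is refused whole. "fingers" is the finger opening in mm, from 0 to 85.4, set as the call begins (left out, the last holds). The fingers move at their own pace and stop on an object; "squeeze" is the grip in N (left out, the last holds). Time passes only in rows, so rows that repeat a pose let the fingers close, or fill a call up. It gives the time, the measured TCP pose, the force and the opening at its end, in the units of the state.
- r.sense(): the state, without advancing time (a new reading comes with each control period).
- r.snapshot(name): name is "scene" or "top" or "wrist"; returns a dict with "pixels" (400x640x3 uint8, red, green, blue), "camera_matrix" (3x3 intrinsics, pixels), "xyz" and "orientation" of the camera in the world. Camera axes: x right, y down, z forward; pixel columns grow to the right and rows downward; lengths in mm; the calibration is good to about 2 mm. A picture is of the moment at which its call begins. There is no depth.
- r.hand_in(): hands the job in, once; it reports no verdict.
The state is a dict: "time": time; "joint_pos": joint angles; "qd": joint speeds; "joint_efforts": joint torques, N m; "tool_pos": TCP position; "tcp_rot": TCP orientation; "ft_force": force on the tool from outside, world axes, zero at the start; "wrist_torque": the same for the moment, N m; "finger_gap": finger opening in mm.
Only numpy, scipy, OpenCV 4.12 (cv2) and the standard library are available. Lean on these libraries where they do the work, as an engineer would, in place of code of your own. Each camera call takes 0.05 s, during which the arm holds its last target.

### The job

Breakfast is laid for two, but one egg cup was put down carelessly and stands off-centre, its foot perched on the edge of the round well in the middle of its saucer instead of down in it. With light taps or a slow push of the fingers low on its foot, nudge it across the saucer until the foot drops into the well and the cup stands level with the egg still in it. Do not pinch or lift the cup, touch the egg, knock anything over or shove the saucer away, and leave the other egg cup and the things around as they are.

Things in the scene. Friction and masses are not known exactly. Their poses are not given: they have to be found in the camera images.
- egg_cup: the off-centre egg cup: oatmeal stoneware, 0.11 kg, loose, 46 mm tall; origin at the centre of the foot's underside, z along its axis. Foot 48 mm across with an upright edge 11 mm high, waist 37 mm, bowl 46 mm. Starts 12 to 22 mm off the saucer's centre, to the robot's side, left or right, foot partly on the ledge round the well, level or leaning up to 0.2 rad; topples if pushed high. Home: level, 4.5 mm above the saucer's origin, within 3.5 mm of its axis.
- saucer: the saucer under the off-centre cup: flat round grey-green stoneware saucer, 120 mm across, 0.28 kg, loose; origin at the centre of its underside, z up. Flat top 8 mm above the origin; in its middle a round well 55 mm across and 3.5 mm deep, floor 4.5 mm above the origin.
- egg_mid (a point): middle of the egg in the off-centre cup: a brown egg 41 mm across and 55 mm tall, loose in the bowl with about 1 mm of play. The point is about 38 mm above the cup's origin; the egg's top is about 68 mm above the cup's origin, so keep the gripper's body clear of it.
- egg_cup_2: the other egg cup, of the same shape and size, level in its own saucer's well with an egg in it; leave it alone. Origin at the centre of the foot's underside, z along its axis.
- saucer_2: the other cup's saucer, of the same shape and size; origin at the centre of its underside. The two saucers stand side by side with their centres at least 0.24 m apart; which is on the left changes.
- teaspoon: steel-and-blue teaspoon, 138 x 27 x 13 mm, lying on the worktop beyond the left saucer; origin under its middle, x along it.
- teaspoon_2: the same kind of teaspoon, lying beyond the right saucer.
- pepper_jar: small spice jar with a dark lid, 41 mm across, 105 mm tall, standing behind the saucers; origin at the centre of its underside.
- egg: that same egg (see egg_mid); origin at its blunt lower end, about 13 mm above the cup's origin, z up along it.
There are look-alikes about, which are no part of the job. Leave any yellow look-alike of the egg_cup alone.

How it is judged (in metres and radians):
At the end, for the whole second after the job is handed in: The cup's foot is down in its saucer's well (centres within 6 mm, within 1.5 mm of the floor, leaning under 0.05 rad), at rest, its egg in it; its saucer moved less than 30 mm; the other cup is still in its well; it, its saucer, spoons and jar moved less than 20 mm (horizontal distance between egg_cup and saucer below 0.006 m and z of egg_cup in the frame of saucer below 0.006 m and angle between each of egg_cup, egg_cup_2's own z axis and vertical below 0.05 rad and distance between egg_mid and egg_cup between 0.032 and 0.044 m and linear speed of egg_cup below 0.01 m/s and angle between saucer's own z axis and vertical below 0.03 rad and distance of saucer from where it was at the start of the episode below 0.03 m and horizontal distance between egg_cup_2 and saucer_2 below 0.006 m and distance of each of saucer_2, egg_cup_2, teaspoon, teaspoon_2, pepper_jar from where it was at the start of the episode below 0.02 m); the robot touches nothing.
It fails at once if the off-centre cup is tipped over (more than 0.4 rad), pushed off its saucer, or its egg falls out (angle between egg_cup's own z axis and vertical above 0.4 rad or horizontal distance between egg_cup and saucer above 0.045 m or distance between egg_mid and egg_cup above 0.055 m).
It fails at once if the cup is lifted clear of its saucer, hit hard or pinched (more than 10 N) (z of egg_cup in the frame of saucer above 0.018 m or contact force between the fingers and egg_cup above 10 N).
It fails at once if the robot touches the egg (more than 0.5 N) (contact force between any of the fingers, the arm and egg above 0.5 N).
It fails at once if the saucer is shoved more than 30 mm or lifted (distance of saucer from where it was at the start of the episode above 0.03 m or height (world z) of saucer above 0.015 m).
It fails at once if the other cup or saucer is disturbed (15 mm or 0.2 rad), or a spoon or the jar is moved more than 30 mm (distance of any of saucer_2, egg_cup_2 from where it was at the start of the episode above 0.015 m or angle between egg_cup_2's own z axis and vertical above 0.2 rad or distance of any of teaspoon, teaspoon_2, pepper_jar from where it was at the start of the episode above 0.03 m).
It also fails if it takes over 48 s, if anything falls off the work surface, if the arm or the gripper's body presses on something with over 40 N, if the wrist force passes 120 N, or if a joint passes its speed limit or range.

## Working session

There is one attempt and no reset: what is moved stays moved. The work goes in short steps, Python scripts to look and compute and a tool call to move; the robot and the scene stay as the last step left them, time stands still between calls to the robot, and variables do not carry over. Pictures are saved under pics/ and viewed, and the job is handed in when it is done.

Besides the shell and the picture viewer there is one more tool, called after ">>>" in YAML: its name, and indented under it one key for each argument. drive_tool: Moves the arm, as the interface text tells. Its arguments: {"type":"object","properties":{"moves":{"type":"array","items":{"type":"array"}},"fingers":{"type":"number"},"squeeze":{"type":"number"}},"required":["moves"]}

```bash
mkdir -p pics; ls
cat > h.py <<'E'
import numpy as np, cv2
from scipy.spatial.transform import Rotation as Ro
from bench import r
import pickle
def snap(n,f):
    s=r.snapshot(n); cv2.imwrite('pics/'+f+'.png',s['pixels'][:,:,::-1]); pickle.dump(s,open(f+'.pkl','wb')); return s
def load(f): return pickle.load(open(f+'.pkl','rb'))
def rot(s):
    o=np.array(s['orientation'],float)
    return o if o.shape==(3,3) else Ro.from_euler('xyz',o,degrees=True).as_matrix()
def ray(s,u,v):
    d=rot(s)@np.linalg.solve(s['camera_matrix'],[u,v,1]); return np.array(s['xyz'],float),d
def onz(s,u,v,z):
    p,d=ray(s,u,v); return p+d*(z-p[2])/d[2]
def proj(s,P):
    c=rot(s).T@(np.array(P,float)-s['xyz']); q=np.array(s['camera_matrix'])@c; return q[:2]/q[2]
E
python3 - <<'E'
from h import *
for n in('scene','top','wrist'):
    s=snap(n,n+'0'); print(n,s['xyz'],s['orientation'],np.array(s['camera_matrix']).tolist())
print(r.sense())
E
```

```text
pics
scene [-136.75908856  463.26061994  591.31191335] [-126.18741556   -0.75682145 -113.39056263] [[400.0522497563732, 0.0, 320.589235647295], [0.0, 400.0522497563732, 203.75658567089855], [0.0, 0.0, 1.0]]
top [ 323.6286963   157.13523394 1155.49736248] [-171.77686202    0.25766857  -90.21232293] [[456.90141192872693, 0.0, 318.11450881983643], [0.0, 456.90141192872693, 196.91035372774033], [0.0, 0.0, 1.0]]
wrist [122.42495006 591.45695096 373.20533512] [1.63181716e+02 9.65238415e-02 7.12584813e+01] [[275.39551755559336, 0.0, 320.13634850733234], [0.0, 275.39551755559336, 198.68508570259118], [0.0, 0.0, 1.0]]
{'time': 0.15, 'joint_pos': array([ 6.64384429e+01,  7.50677847e+00,  8.53155349e+01,  1.11979963e-03,
        8.72604263e+01, -4.89355022e+00]), 'qd': array([-0.01327394, -0.07010585, -0.20149698, -0.02663808,  0.02044634,
        0.00106704]), 'joint_efforts': array([ 1.25436436e-03, -5.70066833e+01, -5.01155448e+01, -2.03100294e-04,
        9.87139705e-03, -6.93514767e-05]), 'tool_pos': array([191.87194749, 568.08386294, 252.46295142]), 'tcp_rot': array([-1.79917657e+02, -8.17245718e-03,  1.61331933e+02]), 'ft_force': array([ 0.04384656, -0.09911719, -0.21788133]), 'wrist_torque': array([ 0.00255931, -0.0366471 ,  0.03409514]), 'finger_gap': 85.0307968763631}
```

View pics/scene0.png

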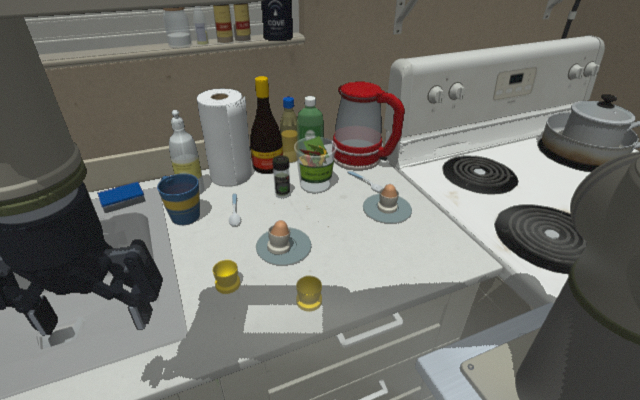

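View pics/top0.png

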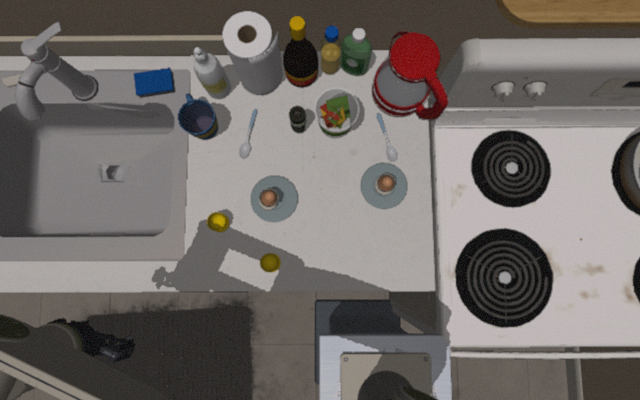

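View pics/wrist0.png

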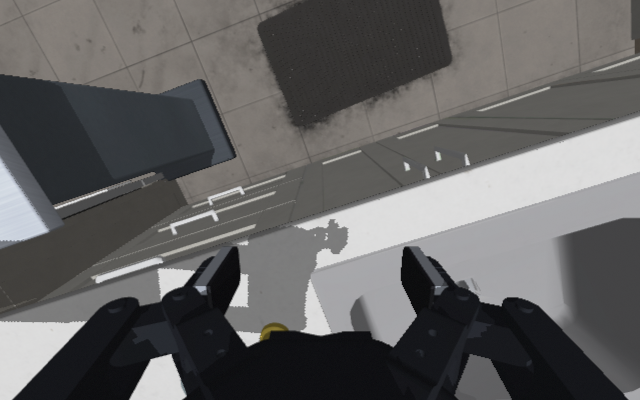

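Candidates for the off-centre cup are the left cup in the top view at (269,198), the right cup at (386,183), and the yellow look-alikes at (219,222) and (270,262), which I'll leave alone. Next I'll take a close crop and measure.

Run:
```python
from h import *
t=load('top0');s=load('scene0')
def crop(s,u,v,w,k): 
    p=s['pixels'][v-w:v+w,u-w:u+w,::-1]; return cv2.resize(p,None,fx=k,fy=k,interpolation=cv2.INTER_CUBIC)
a=np.hstack([crop(t,272,198,32,6),crop(t,385,185,32,6)]);b=np.hstack([crop(s,284,242,32,6),crop(s,388,203,32,6)])
im=np.vstack([a,b]); im=cv2.resize(im,None,fx=.78,fy=.78);cv2.imwrite('pics/c0.png',im)
hsv=cv2.cvtColor(t['pixels'],cv2.COLOR_RGB2HSV)
for u,v in((274,198),(384,185)):print(t['pixels'][v,u-18],hsv[v,u-18],hsv[v,u],hsv[v-12,u-12])
```

```text
[106 118 119] [ 92  28 119] [ 12 107  93] [ 93  23 120]
[108 117 121] [ 99  27 121] [ 11 111 126] [ 90  17 120]
```

View pics/c0.png

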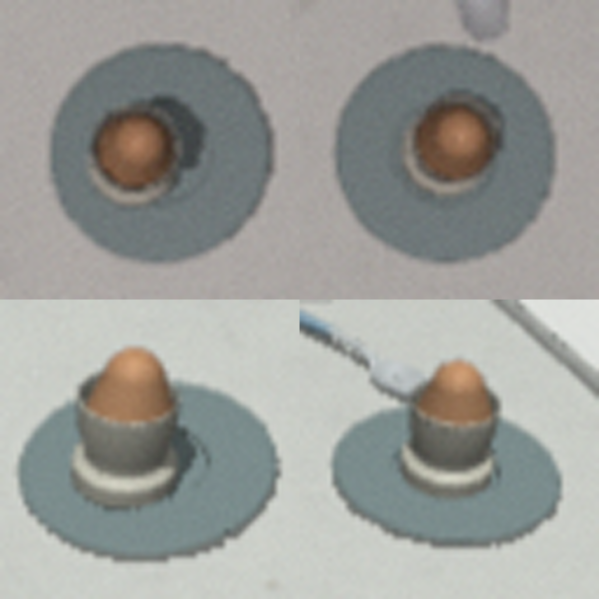

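```bash
cat >> h.py <<'E'
from scipy.optimize import least_squares
def circ(P,R=None):
    P=P[:,:2];c=P.mean(0)
    if R: f=lambda q:np.hypot(*(P-q[:2]).T)-R; q=least_squares(f,c,loss='soft_l1',f_scale=.7).x; q=np.r_[q,R]
    else: f=lambda q:np.hypot(*(P-q[:2]).T)-q[2]; q=least_squares(f,np.r_[c,30],loss='soft_l1',f_scale=.7).x
    return q,np.std(np.hypot(*(P-q[:2]).T)-q[2])
def saucer(s,box):
    u0,v0,u1,v1=box
    p=cv2.resize(s['pixels'][v0:v1,u0:u1],None,fx=4,fy=4,interpolation=cv2.INTER_LINEAR).astype(int)
    m=((p[:,:,2]-p[:,:,0])>3).astype(np.uint8)
    m=cv2.morphologyEx(m,cv2.MORPH_OPEN,np.ones((5,5)))
    cs,_=cv2.findContours(m,cv2.RETR_EXTERNAL,cv2.CHAIN_APPROX_NONE); c=max(cs,key=cv2.contourArea)
    h=cv2.convexHull(c)[:,0,:]
    return np.array([onz(s,u0+(x+.5)/4-.5,v0+(y+.5)/4-.5,8) for x,y in h])
E
python3 - <<'E'
from h import *
t=load('top0');s=load('scene0')
for n,i,b in(('topL',t,(240,166,308,230)),('scL',s,(248,215,320,272)),('topR',t,(352,155,418,217)),('scR',s,(355,185,420,228))):
    P=saucer(i,b);print(n,len(P),circ(P),circ(P,60))
E
```

```text
topL 49 (array([486.64723986, 274.38937242,  59.06358705]), np.float64(0.26294030142360825)) (array([486.8994073 , 274.57084033,  60.        ]), np.float64(0.3461385017986518))
scL 46 (array([485.54513042, 273.68095492,  60.47206608]), np.float64(0.4776294176751571)) (array([485.28787534, 273.74701126,  60.        ]), np.float64(0.5119744456244221))
topR 47 (array([518.63812148,  -4.98319041,  58.86428854]), np.float64(0.25951991159289045)) (array([518.82763364,  -5.4647663 ,  60.        ]), np.float64(0.45451863447673746))
scR 34 (array([517.82563696,  -5.24808075,  60.8489047 ]), np.float64(0.5891143819759438)) (array([517.35570541,  -4.96680044,  60.        ]), np.float64(0.7015584070097022))
```

```bash
cat >> h.py <<'E'
def foot(s,box,z,R=24,thr=12,Vmin=95):
    # light cream foot pixels: outer hull points, cast on plane z (ring outer top edge)
    u0,v0,u1,v1=box
    p=cv2.resize(s['pixels'][v0:v1,u0:u1],None,fx=4,fy=4,interpolation=cv2.INTER_LINEAR).astype(int)
    d=p[:,:,0]-p[:,:,2]
    sat=d/np.maximum(p.max(2),1)
    m=((d>thr)&(p[:,:,1]>Vmin)&(sat<.3)).astype(np.uint8)
    return p,m
E
python3 - <<'E'
from h import *
t=load('top0');s=load('scene0')
for n,i,b in(('t',t,(254,182,290,212)),('s',s,(262,216,300,260))):
    u0,v0,u1,v1=b
    p=i['pixels'][v0:v1,u0:u1]
    print(n)
    m=p.astype(int)
    for v in range(v0,v1):print(v,' '.join('%3d/%-3d'%(m[v-v0,k,1],m[v-v0,k,0]-m[v-v0,k,2]) for k in range(0,u1-u0,1)) if n=='t' and v in(190,196,200,204,206,208,210) else '')if n=='t' and v in(190,196,200,204,206,208,210) else None
    cv2.imwrite('pics/f_%s.png'%n,cv2.resize(p[:,:,::-1],None,fx=14,fy=14,interpolation=cv2.INTER_NEAREST))
S=np.array([486.2,274.2])
for dy in (0,15,20):
  print(dy, proj(t,[S[0],S[1]+dy,19]),proj(s,[S[0],S[1]+dy,19]))
E
```

```text
t
190 118/-9  117/-12 115/-12 117/-11 117/-6  118/-9  117/-9  119/-7  101/0    78/1    80/7    70/12   68/16   64/18   68/24   64/23   64/22   56/15   69/9    81/9    82/4    87/3    70/1    69/-4   70/-7   75/-5   77/-7   94/-8  113/-9  119/-12 119/-10 116/-12 119/-8  124/-8  117/-12 116/-9 
196 118/-10 116/-13 121/-10 116/-12 118/-12  96/-5   63/13   76/38   84/49   83/54   89/58  103/64  109/72  112/78  127/74  127/77  119/75  109/74  101/64   87/57   76/43   54/32   54/23   81/10   91/3    71/-5   69/-4   69/-8   69/-4   95/-6  113/-9  115/-10 118/-11 116/-10 115/-12 119/-10
200 116/-12 120/-10 119/-12 116/-10 123/-3  121/6    91/10   73/38   86/59   89/59   89/55   89/62   95/54   91/63  100/62   97/64   96/59   90/57   79/49   70/43   59/36   55/38   62/21   78/11   74/-1   72/-6   69/-7   73/-5   93/-11 119/-11 114/-7  112/-8  119/-12 117/-11 117/-9  117/-9 
204 119/-9  119/-8  117/-9  119/-11 115/-9  124/3   141/12  138/13  113/11   80/17   71/29   79/49   89/55   84/57   83/54   82/53   80/50   72/54   70/40   77/25   91/18   87/12   85/7    75/2    96/-8  116/-11 116/-9  12
[... 423 characters left out ...]
17/-7  114/-3  121/5   135/13  144/18  148/15  148/16  146/18  149/16  145/18  135/14  115/10  106/4   111/-4  109/-11 107/-9  110/-10 107/-10 112/-14 114/-12 119/-10 120/-10 117/-11 119/-9  116/-8  117/-11 120/-9  123/-10 123/-7 
210 121/-9  120/-9  117/-12 123/-12 119/-11 120/-12 121/-11 118/-11 119/-11 122/-10 117/-9  111/-7  107/-6  112/-7  110/-6  109/-3  115/-6  113/-4  117/-9  113/-13 112/-9  115/-11 117/-9  121/-12 120/-12 120/-15 120/-11 117/-6  121/-11 120/-12 122/-12 116/-10 120/-10 121/-10 126/-11 120/-11
s
0 [273.3382712  197.76817885] [282.72199223 240.61680306]
15 [267.3736817  197.79385765] [276.05883722 242.40626106]
20 [265.38562094 197.80241666] [273.82072285 243.00732941]
```

View pics/f_t.png

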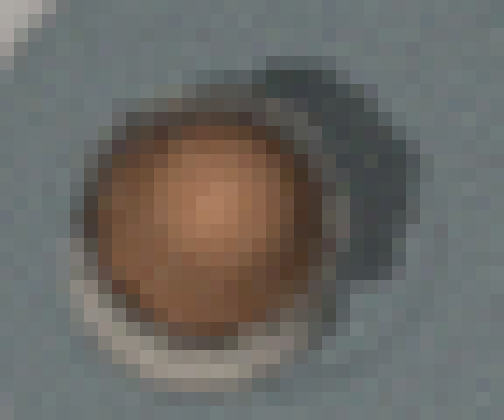

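View pics/f_s.png

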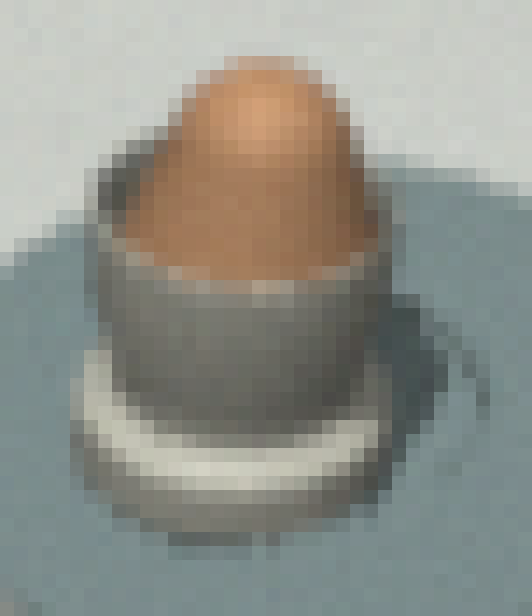

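```bash
cat >> h.py <<'E'
def arc(s,box,z,thr=2,a0=20,a1=160,c=None,R=24):
    """outer boundary of warm (cup) pixels along the image-lower arc; cast on z; fit R"""
    u0,v0,u1,v1=box;k=8
    p=cv2.resize(s['pixels'][v0:v1,u0:u1].astype(np.float32),None,fx=k,fy=k,interpolation=cv2.INTER_LINEAR)
    p=cv2.GaussianBlur(p,(0,0),3)
    m=((p[:,:,0]-p[:,:,2])>thr).astype(np.uint8)
    cs,_=cv2.findContours(m,cv2.RETR_EXTERNAL,cv2.CHAIN_APPROX_NONE); q=max(cs,key=cv2.contourArea)[:,0,:]
    q=(q+.5)/k-.5+[u0,v0]
    c=q.mean(0) if c is None else np.array(c)
    a=np.degrees(np.arctan2(q[:,1]-c[1],q[:,0]-c[0]))
    q=q[(a>a0)&(a<a1)]
    P=np.array([onz(s,x,y,z) for x,y in q]); return q,circ(P,R),circ(P)
E
python3 - <<'E'
from h import *
t=load('top0');s=load('scene0')
for z in(15,18):
  for thr in(0,4):
    for a in((0,160),(20,150)):
      q,f,g=arc(t,(252,180,292,214),z,thr,*a,c=(268.5,199.5));print('t',z,thr,a,f,g[0])
for thr in(0,4):
  for z in(5,8):
    q,f,g=arc(s,(262,216,300,262),z,thr,10,170,c=(278.5,247));print('s bottom',z,thr,f,g[0],q.min(0),q.max(0))
# ref: other cup
for thr in(0,4): 
  q,f,g=arc(t,(366,166,408,206),15.5,thr,20,160,c=(384.5,185));print('R',f,g[0])
  q,f,g=arc(s,(368,178,410,222),4.5,thr,10,170,c=(388,207));print('Rs',f,g[0])
E
```

```text
t 15 0 (0, 160) (array([480.21386745, 287.86122894,  24.        ]), np.float64(0.33639990305666295)) [481.09435888 288.0376474   24.72750602]
t 15 0 (20, 150) (array([480.23638964, 287.83234406,  24.        ]), np.float64(0.25797124840814684)) [481.15691989 287.94826249  24.77983126]
t 15 4 (0, 160) (array([481.23609164, 288.18214941,  24.        ]), np.float64(0.23060633852168483)) [480.82215179 288.10704225  23.66213216]
t 15 4 (20, 150) (array([481.22130649, 288.13877783,  24.        ]), np.float64(0.19800893260719457)) [480.56679822 288.05557779  23.44723626]
t 18 0 (0, 160) (array([479.87728978, 287.53492015,  24.        ]), np.float64(0.3203224725963575)) [480.68006403 287.69332386  24.66239706]
t 18 0 (20, 150) (array([479.89852967, 287.49912326,  24.        ]), np.float64(0.24741297564096382)) [480.74244748 287.60416134  24.71456831]
t 18 4 (0, 160) (array([480.89857386, 287.85226428,  24.        ]), np.float64(0.2408438306385207)) [480.40869911 287.76252717  23.5999202 ]
t 18 4 (20, 150) (array([480.88111597, 287.80349768,  24.        ]), np.float64(0.20666469278000593)) [48
[... 562 characters left out ...]
 253.4375]
s bottom 8 4 (array([485.77211986, 284.154135  ,  24.        ]), np.float64(0.31988055236518137)) [484.81876258 284.58593876  23.09344558] [268.0625 248.6875] [288.0625 253.4375]
R (array([517.44709456,  -4.30467452,  24.        ]), np.float64(0.3150475983158666)) [517.88700613  -4.32431517  24.36773048]
Rs (array([523.09014673,  -8.23067396,  24.        ]), np.float64(0.39315822167334885)) [521.82267901  -7.75454832  22.84452931]
R (array([518.44057834,  -4.30965755,  24.        ]), np.float64(0.31651580050907085)) [517.74909028  -4.28575355  23.41948183]
Rs (array([524.44864595,  -8.8767293 ,  24.        ]), np.float64(0.541872688212194)) [522.39439062  -8.15294219  22.11750343]
```

Run:
```python
from h import *
t=load('top0')
for n,u,v,z in(('y1',219,222,30),('y2',270,262,30),('spoonbowl',245,153,5),('spoonend',254,112,5),('jar',298,113,105),('mug',198,117,90)):print(n,onz(t,u,v,z).round())
```

```text
y1 [425. 407.  30.]
y2 [326. 280.  30.]
spoonbowl [605. 350.   5.]
spoonend [715. 329.   5.]
jar [678. 209. 105.]
mug [674. 451.  90.]
```

>>> drive_tool:
  moves:
    - [[38,-24,0],-7]
    - [[76,-48,0],-14]
    - [[114,-72,0],-21]
    - [[150,-94,0],-28]
    - [[186,-117,0],-35]
    - [[222,-140,0],-42]
    - [[260,-164,0],-48.7]
    - [[295,-186,0],-48.7]

```text
time: 0.82
tool_pos: [475.3, 389.1, 253.0]
tcp_rot: [-180.0, 0.0, 112.2]
ft_force: [-0.2, 1.0, 0.9]
finger_gap: 85.3
```

>>> drive_tool:
  moves:
    - [[10,-6,-20],0]
    - [[10,-6,-50],0]
    - [[10,-6,-85],0]
    - [[10,-6,-120],0]
    - [[10,-6,-150],0]
    - [[10,-6,-180],0]
    - [[10,-6,-195],0]
    - [[10,-6,-200],0]

```text
time: 1.48
tool_pos: [481.3, 382.8, 48.5]
tcp_rot: [-179.6, 0.1, 112.6]
ft_force: [-0.4, -1.0, -0.6]
finger_gap: 85.6
```

Run:
```python
from h import *
s=snap('scene','scene1')
print(r.sense()['tool_pos'],r.sense()['ft_force'])
cv2.imwrite('pics/s1c.png',cv2.resize(s['pixels'][120:320,150:400,::-1],None,fx=3,fy=3,interpolation=cv2.INTER_CUBIC))
```

```text
[481.91932447 383.23955025  49.64885077] [-0.66712878 -0.35936376 -0.85242824]
```

View pics/s1c.png

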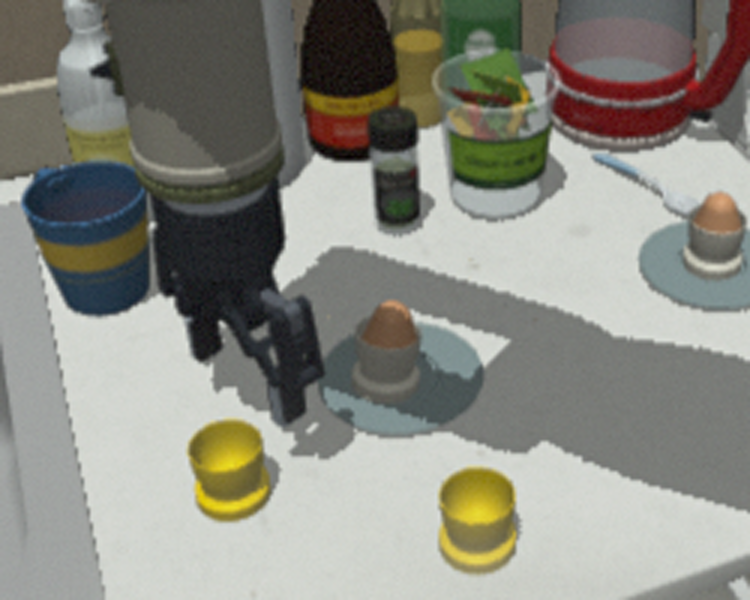

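Run:
```python
from h import *
s=load('scene1')
for z in(10,20,30,40,50): print(z,proj(s,[436,364,z]))
```

```text
10 [248.44546168 270.92964428]
20 [247.97458689 267.35537845]
30 [247.49664213 263.7274466 ]
40 [247.01146696 260.04463094]
50 [246.51889605 256.30567653]
```

>>> drive_tool:
  moves:
    - [[3,-1,0],0]
    - [[6,-3,0],0]
    - [[10,-5,-2],0]
    - [[14,-7,-5],0]
    - [[14,-7,-10],0]
    - [[14,-7,-14],0]
    - [[14,-7,-14],0]
    - [[14,-7,-14],0]

```text
time: 2.2
tool_pos: [497.4, 377.4, 38.6]
tcp_rot: [-179.9, 0.0, 112.6]
ft_force: [-0.1, 0.2, -0.2]
finger_gap: 85.3
```

>>> drive_tool:
  fingers: 0
  squeeze: 20
  moves:
    - [[-6,-2,1],0]
    - [[-14,-5,2],0]
    - [[-24,-8,2],0]
    - [[-34,-11,2],0]
    - [[-42,-13,2],0]
    - [[-47,-15,2],0]
    - [[-47,-15,2],0]
    - [[-47,-15,2],0]

```text
time: 2.87
tool_pos: [450.9, 362.8, 41.6]
tcp_rot: [180.0, -0.0, 112.7]
ft_force: [0.3, 0.3, 1.2]
finger_gap: -0.0
```

Run:
```python
from h import *
s=snap('scene','scene2')
q=r.sense();print(q['tool_pos'],q['ft_force'],q['finger_gap'])
cv2.imwrite('pics/s2c.png',cv2.resize(s['pixels'][190:290,190:320,::-1],None,fx=6,fy=6,interpolation=cv2.INTER_CUBIC))
p=q['tool_pos']
for z in(8,14,20,26):print(z,proj(s,[p[0],p[1],z]))
```

```text
[451.25055652 362.84306637  41.63828772] [ 0.66831238 -0.58369395  0.14836531] 0.021641897778477963
8 [247.10943321 266.42826509]
14 [246.82635556 264.30425123]
20 [246.54078336 262.16151999]
26 [246.25268348 259.99982287]
```

View pics/s2c.png

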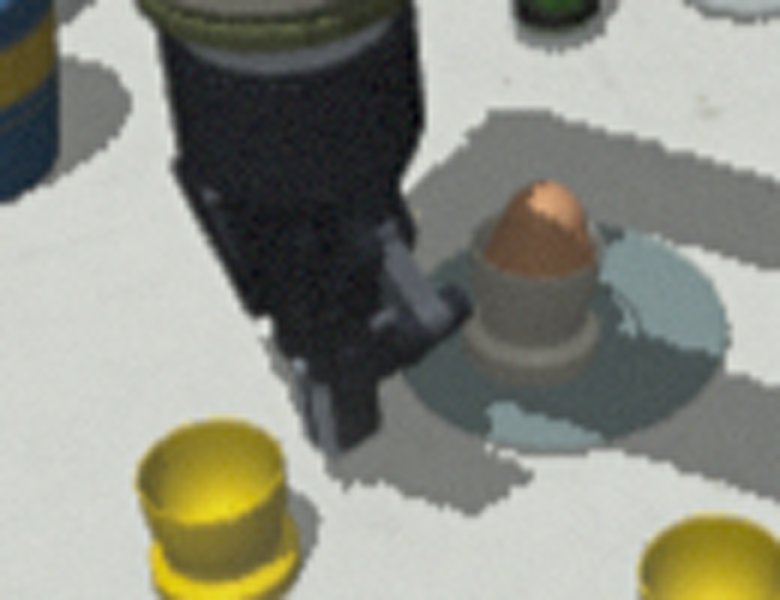

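>>> drive_tool:
  moves:
    - [[0,0,-6],0]
    - [[0,0,-11],0]
    - [[0,0,-15],0]
    - [[0,0,-17],0]
    - [[0,0,-17.5],0]
    - [[0,0,-18],0]
    - [[0,0,-18],0]
    - [[0,0,-18],0]

```text
time: 3.58
tool_pos: [451.1, 362.7, 23.4]
tcp_rot: [180.0, -0.0, 112.6]
ft_force: [0.0, -0.3, 0.1]
finger_gap: -0.0
```

>>> drive_tool:
  moves:
    - [[0,0,-0.5],0]
    - [[0,0,-1],0]
    - [[0,0,-1.5],0]
    - [[0,0,-2],0]
    - [[0,0,-2.3],0]
    - [[0,0,-2.6],0]
    - [[0,0,-2.6],0]
    - [[0,0,-2.6],0]

```text
time: 4.25
tool_pos: [451.2, 362.8, 22.0]
tcp_rot: [180.0, 0.0, 112.6]
ft_force: [-5.0, -4.1, 13.1]
finger_gap: -0.2
```

>>> drive_tool:
  moves:
    - [[0,0,5],0]
    - [[0,0,10],0]
    - [[0,0,11.7],0]
    - [[2,-5,11.7],0]
    - [[5,-13,11.7],0]
    - [[8,-21,11.7],0]
    - [[11,-28,11.7],0]
    - [[12,-31,11.7],0]

```text
time: 4.92
tool_pos: [463.4, 330.0, 32.0]
tcp_rot: [-180.0, 0.0, 112.6]
ft_force: [0.1, 0.6, 0.8]
finger_gap: -0.4
```

Run:
```python
from h import *
s=snap('scene','scene3');t=snap('top','top3')
q=r.sense();print(q['tool_pos'],q['ft_force'])
a=cv2.resize(s['pixels'][200:270,230:320,::-1],None,fx=6,fy=6,interpolation=cv2.INTER_CUBIC)
b=cv2.resize(t['pixels'][165:235,240:310,::-1],None,fx=6,fy=6,interpolation=cv2.INTER_CUBIC)
cv2.imwrite('pics/c3.png',cv2.resize(np.hstack([a,b]),None,fx=.8,fy=.8))
```

```text
[463.28305958 330.61251217  32.16186727] [-0.14332529 -0.61052556  0.46884756]
```

View pics/c3.png

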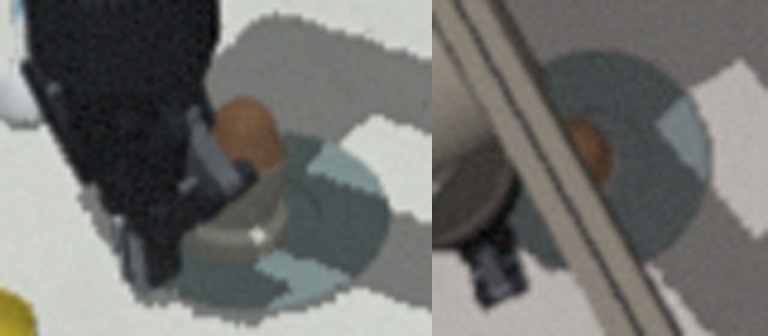

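>>> drive_tool:
  moves:
    - [[0.4,-1,0.3],0]
    - [[0.8,-2,0.3],0]
    - [[1.2,-3,0.3],0]
    - [[1.6,-4,0.3],0]
    - [[2,-5,0.3],0]
    - [[2.4,-6,0.3],0]
    - [[2.7,-6.6,0.3],0]
    - [[3,-7.2,0.3],0]

```text
time: 5.68
tool_pos: [466.0, 324.4, 32.7]
tcp_rot: [180.0, -0.0, 112.6]
ft_force: [0.0, 0.2, -0.7]
finger_gap: -0.4
```

>>> drive_tool:
  moves:
    - [[0.2,-0.5,0],0]
    - [[0.4,-1,0],0]
    - [[0.6,-1.5,0],0]
    - [[0.8,-2,0],0]
    - [[1,-2.5,0],0]
    - [[1.2,-3,0],0]
    - [[1.4,-3.5,0],0]
    - [[1.6,-4,0],0]

```text
time: 6.35
tool_pos: [467.6, 320.4, 32.7]
tcp_rot: [180.0, 0.0, 112.6]
ft_force: [0.3, -0.2, -0.1]
finger_gap: -0.0
```

```bash
cat > v.py <<'E'
import sys
from h import *
n=sys.argv[1]
s=snap('scene','scene'+n);q=r.sense();print(q['time'],q['tool_pos'],q['ft_force'])
cv2.imwrite('pics/c%s.png'%n,cv2.resize(s['pixels'][200:270,230:320,::-1],None,fx=8,fy=8,interpolation=cv2.INTER_CUBIC))
E
python3 v.py 4
```

```text
6.4 [467.64383357 320.32593671  32.70992358] [ 0.40919968  0.26276961 -0.35083179]
```

View pics/c4.png

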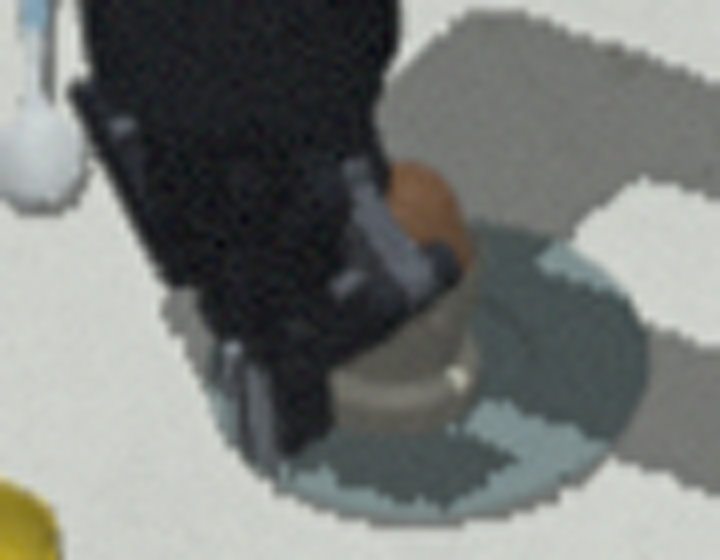

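>>> drive_tool:
  moves:
    - [[0.2,-0.5,0],0]
    - [[0.4,-1,0],0]
    - [[0.6,-1.5,0],0]
    - [[0.8,-2,0],0]
    - [[1,-2.5,0],0]
    - [[1.2,-3,0],0]
    - [[1.4,-3.5,0],0]
    - [[1.6,-4,0],0]

```text
time: 7.07
tool_pos: [469.2, 316.4, 32.7]
tcp_rot: [-180.0, -0.0, 112.6]
ft_force: [-0.2, 0.7, -0.4]
finger_gap: -0.1
```

```bash
python3 v.py 5
```

```text
7.1167 [469.19088897 316.34704254  32.66254659] [ 1.2592498   0.48281074 -0.34237101]
```

View pics/c5.png

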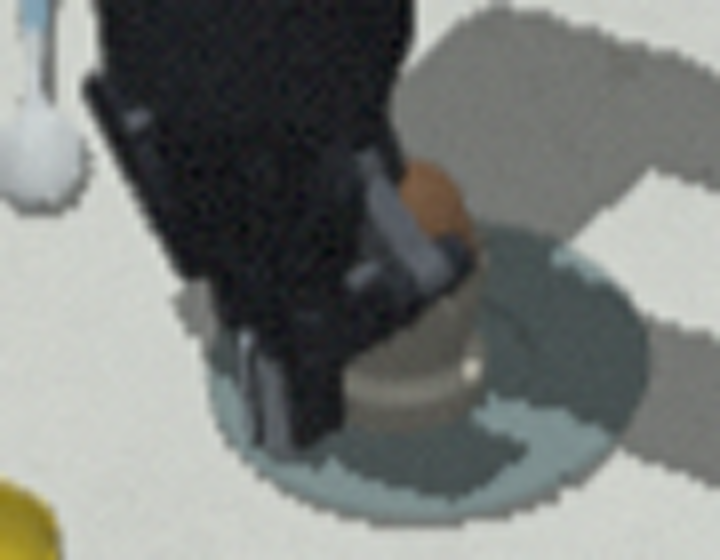

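>>> drive_tool:
  moves:
    - [[0.2,-0.5,0],0]
    - [[0.4,-1,0],0]
    - [[0.6,-1.5,0],0]
    - [[0.8,-2,0],0]
    - [[1,-2.5,0],0]
    - [[1.2,-3,0],0]
    - [[1.4,-3.5,0],0]
    - [[1.6,-4,0],0]

```text
time: 7.78
tool_pos: [470.8, 312.4, 32.7]
tcp_rot: [180.0, 0.0, 112.6]
ft_force: [0.3, 1.2, 0.3]
finger_gap: 0.2
```

```bash
python3 v.py 6
```

```text
7.8333 [470.82465446 312.30499377  32.67717826] [0.21066899 1.00563414 0.64122557]
```

View pics/c6.png

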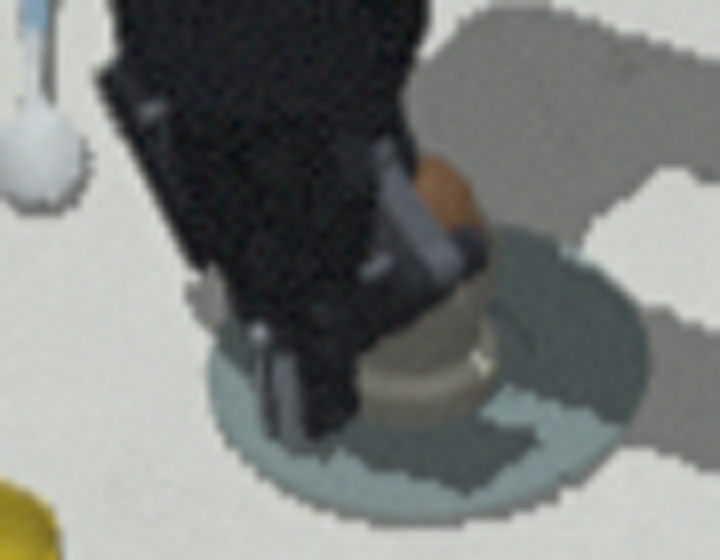

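>>> drive_tool:
  moves:
    - [[0.2,-0.4,0],0]
    - [[0.3,-0.8,0],0]
    - [[0.5,-1.2,0],0]
    - [[0.6,-1.6,0],0]
    - [[0.8,-2,0],0]
    - [[1,-2.4,0],0]
    - [[1.2,-2.8,0],0]
    - [[1.3,-3.2,0],0]

```text
time: 8.5
tool_pos: [472.1, 309.2, 32.7]
tcp_rot: [180.0, -0.0, 112.6]
ft_force: [-0.2, 0.9, 0.1]
finger_gap: 0.1
```

```bash
python3 v.py 7
```

```text
8.55 [472.11551055 309.14380483  32.68315584] [0.01895028 0.27227415 1.30895297]
```

View pics/c7.png

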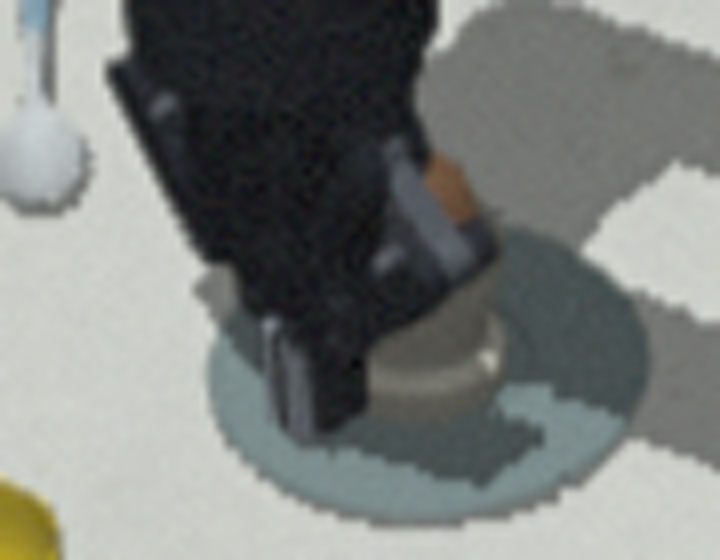

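>>> drive_tool:
  moves:
    - [[0.1,-0.3,0],0]
    - [[0.2,-0.6,0],0]
    - [[0.3,-0.9,0],0]
    - [[0.5,-1.2,0],0]
    - [[0.6,-1.5,0],0]
    - [[0.7,-1.8,0],0]
    - [[0.8,-2.1,0],0]
    - [[1,-2.4,0],0]

```text
time: 9.22
tool_pos: [473.1, 306.8, 32.7]
tcp_rot: [-180.0, -0.0, 112.6]
ft_force: [-1.8, -0.2, -0.4]
finger_gap: -0.1
```

```bash
python3 v.py 8
```

```text
9.2667 [473.11582697 306.7843971   32.70480694] [-0.1035107   0.33564726 -0.49402961]
```

View pics/c8.png

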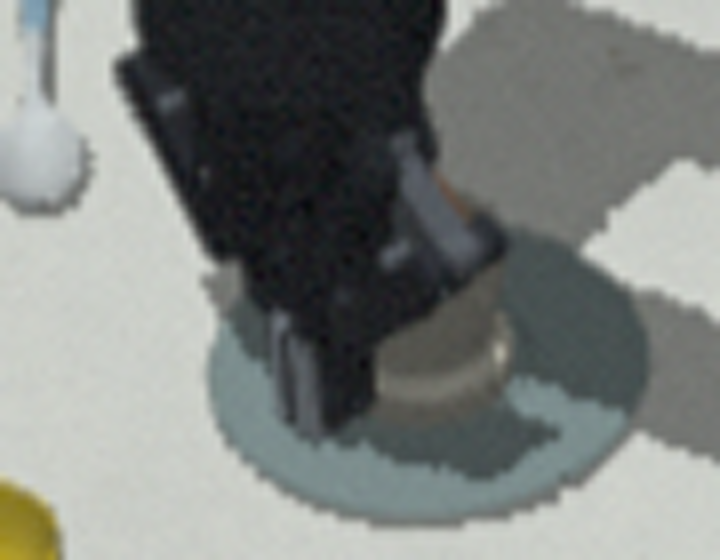

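>>> drive_tool:
  moves:
    - [[-2,5,0],0]
    - [[-6,15,0],0]
    - [[-12,28,0],0]
    - [[-18,44,0],0]
    - [[-24,58,5],0]
    - [[-28,68,20],0]
    - [[-28,85,45],0]
    - [[-28,110,70],0]

```text
time: 9.93
tool_pos: [443.4, 416.6, 102.1]
tcp_rot: [-179.8, 0.1, 112.6]
ft_force: [1.1, 0.2, -0.2]
finger_gap: 0.1
```

>>> drive_tool:
  moves:
    - [[0,25,20],0]
    - [[0,50,40],0]
    - [[0,75,50],0]
    - [[0,95,50],0]
    - [[0,105,50],0]
    - [[0,105,50],0]
    - [[0,105,50],0]
    - [[0,105,50],0]

```text
time: 10.6
tool_pos: [444.6, 521.4, 152.1]
tcp_rot: [-179.9, 0.0, 112.6]
ft_force: [-0.8, -0.1, 0.1]
finger_gap: -0.2
```

Run:
```python
from h import *
s=snap('scene','scene9');t=snap('top','top9')
print(r.sense()['tool_pos'])
def crop(s,u,v,w,k): 
    p=s['pixels'][v-w:v+w,u-w:u+w,::-1]; return cv2.resize(p,None,fx=k,fy=k,interpolation=cv2.INTER_CUBIC)
a=np.hstack([crop(t,272,198,32,6),crop(t,385,185,32,6)]);b=np.hstack([crop(s,284,242,32,6),crop(s,388,203,32,6)])
cv2.imwrite('pics/c9.png',cv2.resize(np.vstack([a,b]),None,fx=.78,fy=.78))
cv2.imwrite('pics/t9.png',t['pixels'][:,:,::-1])
```

```text
[445.02530824 521.00026227 152.33423153]
```

View pics/c9.png

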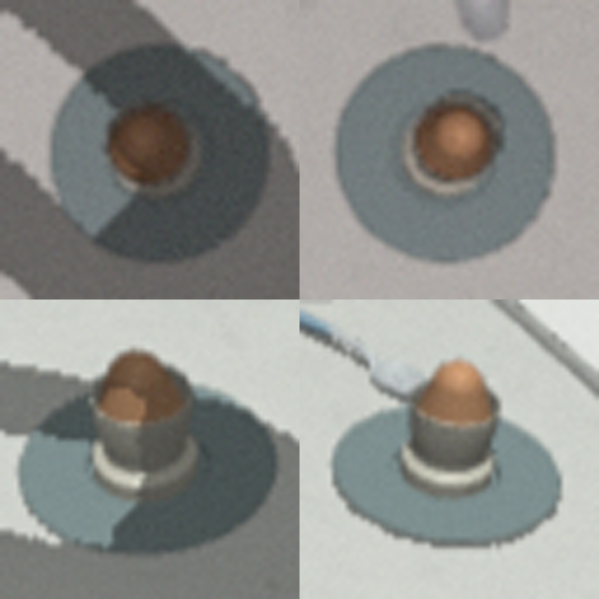

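View pics/t9.png

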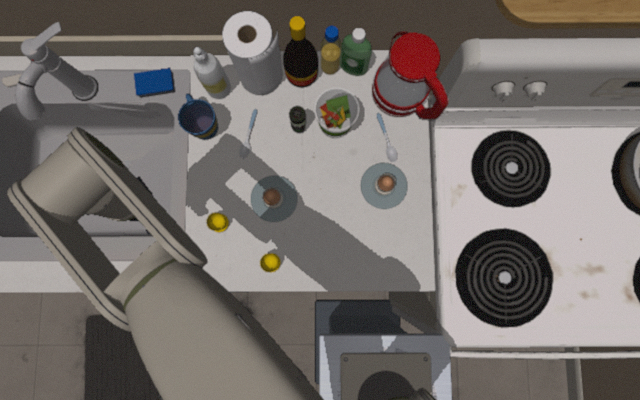

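>>> drive_tool:
  moves:
    - [[-25,5,15],6]
    - [[-55,10,30],12]
    - [[-90,16,50],18]
    - [[-125,22,70],24]
    - [[-160,28,85],30]
    - [[-195,34,95],36]
    - [[-225,40,100],42]
    - [[-250,47,100],48]

```text
time: 11.37
tool_pos: [193.6, 569.1, 255.1]
tcp_rot: [179.8, -0.0, 160.9]
ft_force: [-1.0, 0.4, 0.1]
finger_gap: -0.0
```

>>> drive_tool:
  moves:
    - [[0,0,0],0]
    - [[0,0,0],0]
    - [[0,0,0],0]
    - [[0,0,0],0]
    - [[0,0,0],0]
    - [[0,0,0],0]
    - [[0,0,0],0]
    - [[0,0,0],0]

```text
time: 12.03
tool_pos: [195.6, 568.7, 252.6]
tcp_rot: [-180.0, 0.0, 160.6]
ft_force: [-0.5, 0.2, 0.4]
finger_gap: 0.1
```

Run:
```python
from h import *
s=snap('scene','scene10');t=snap('top','top10')
print(r.sense()['tool_pos'])
def crop(s,u,v,w,k): 
    p=s['pixels'][v-w:v+w,u-w:u+w,::-1]; return cv2.resize(p,None,fx=k,fy=k,interpolation=cv2.INTER_CUBIC)
a=np.hstack([crop(t,272,198,32,6),crop(t,385,185,32,6)]);b=np.hstack([crop(s,284,242,32,6),crop(s,388,203,32,6)])
cv2.imwrite('pics/c10.png',cv2.resize(np.vstack([a,b]),None,fx=.78,fy=.78))
for n,i,b in(('topL',t,(240,166,308,230)),('scL',s,(248,215,320,272)),('topR',t,(352,155,418,217))):
    print(n,circ(saucer(i,b),60))
for thr in(0,4):
    q,f,g=arc(t,(252,180,292,214),15.5,thr,10,160,c=(272.5,198));print('t',f,g[0])
    q,f,g=arc(s,(262,216,302,262),4.5,thr,10,170,c=(283,245));print('s',f,g[0],'(bias of other cup about +5,-3)')
# egg centroid, ray at mid height vs expected for level cup
for n,i,boxes in(('t',t,((252,180,292,214),(366,166,408,206))),('s',s,((262,210,302,262),(368,178,410,222)))):
  for b,S in zip(boxes,((486.2,274.2),(518.3,-5))):
    p=i['pixels'][b[1]:b[3],b[0]:b[2]].astype(int); m=(p[:,:,0]-p[:,:,2])>30
    v,u=np.nonzero(m); c=np.array([u.mean()+b[0],v.mean()+b[1]]); print(n,'egg px',c,'top row',v.min()+b[1],'exp mid',proj(i,[*S,52]),'exp top',proj(i,[*S,72.5]))
```

```text
[195.32770977 568.79332016 252.62172807]
topL (array([486.37205935, 274.11849703,  60.        ]), np.float64(0.3732776780684458))
scL (array([485.00734334, 273.78131229,  60.        ]), np.float64(0.5091718617880802))
topR (array([518.69972546,  -5.01793453,  60.        ]), np.float64(0.2582708946576916))
t (array([484.61606306, 275.84404383,  24.        ]), np.float64(0.2975845086189549)) [484.95441827 275.87032405  24.27745902]
s (array([489.09704467, 274.00833486,  24.        ]), np.float64(0.28959475300412474)) [488.11829933 274.36584903  23.12011345] (bias of other cup about +5,-3)
t (array([485.66662891, 275.9881167 ,  24.        ]), np.float64(0.36412224540782884)) [484.88056055 275.92390475  23.35415278]
s (array([490.30134977, 273.67503085,  24.        ]), np.float64(0.4944178516464577)) [488.41013398 274.31565774  22.30408988] (bias of other cup about +5,-3)
t egg px [271.06593407 197.01098901] top row 190 exp mid [271.96693137 195.86066273] exp top [271.0738659  194.61842012]
t egg px [385.41530055 182.99453552] top row 176 exp mid [386.02558106 182.40478638] exp top [387.24091398 180.91809685]
s egg px [281.15962441 229.06103286] top row 221 exp mid [282.05120614 228.7864134 ] exp top [281.61860553 221.15680691]
s egg px [389.19753086 191.17901235] top row 184 exp mid [388.69618336 192.15470062] exp top [389.68526642 184.9865476 ]
```

View pics/c10.png

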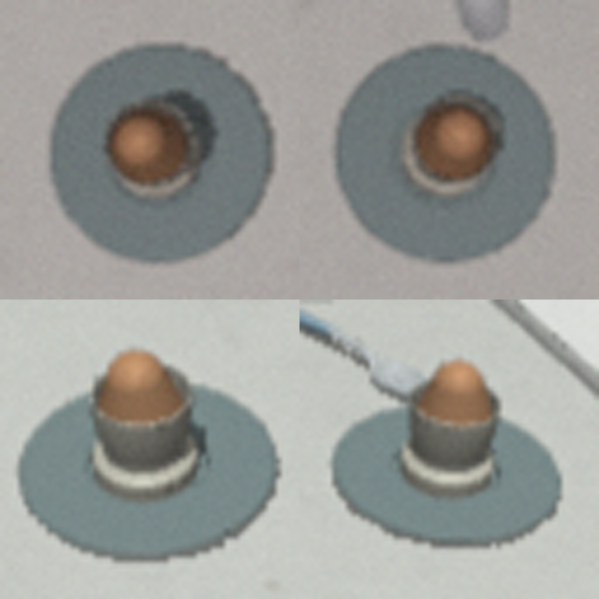

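Run:
```python
from h import *
k=8
for f,b,C in(('scene0',(262,216,302,262),(480.7,288)),('scene10',(262,216,302,262),(485.1,276)),('scene10',(368,178,410,224),(518,-4.7)),('scene0',(368,178,410,224),(518,-4.7))):
    s=load(f);u0,v0,u1,v1=b
    p=cv2.GaussianBlur(cv2.resize(s['pixels'][v0:v1,u0:u1].astype(np.float32),None,fx=k,fy=k),(0,0),3)
    m=(p[:,:,0]-p[:,:,2])>2
    n,l,st,_=cv2.connectedComponentsWithStats(m.astype(np.uint8)); m=l==1+st[1:,4].argmax()
    out=[]
    for z in(10,34,38,42,46):
        e=proj(s,[*C,z]); row=int(round((e[1]-v0+.5)*k-.5)); x=np.nonzero(m[row])[0]
        out.append((z,round((x.min()+x.max())/2/k+u0-.44-e[0],2),round((x.max()-x.min())/k,1)))
    print(f,out)
```

```text
scene0 [(10, np.float64(0.5), np.float64(21.6)), (34, np.float64(1.63), np.float64(18.5)), (38, np.float64(1.86), np.float64(19.5)), (42, np.float64(1.89), np.float64(19.9)), (46, np.float64(2.24), np.float64(20.4))]
scene10 [(10, np.float64(0.22), np.float64(21.6)), (34, np.float64(0.15), np.float64(19.0)), (38, np.float64(0.11), np.float64(19.8)), (42, np.float64(0.19), np.float64(20.5)), (46, np.float64(-4.66), np.float64(30.6))]
scene10 [(10, np.float64(0.61), np.float64(19.0)), (34, np.float64(6.94), np.float64(29.4)), (38, np.float64(6.63), np.float64(29.6)), (42, np.float64(6.44), np.float64(29.6)), (46, np.float64(6.19), np.float64(29.8))]
scene0 [(10, np.float64(0.54), np.float64(18.9)), (34, np.float64(7.0), np.float64(29.2)), (38, np.float64(6.69), np.float64(29.5)), (42, np.float64(6.5), np.float64(29.5)), (46, np.float64(6.19), np.float64(29.8))]
```

The cup leaned about 1.4 px over its height before the push. Its axis now runs vertical to within 0.1 px, and the foot sits about 2 mm from the saucer's centre, so I'm handing in.

```bash
python3 -c "
from bench import r
print(r.hand_in(), r.sense()['time'])"
```

```text
the job is handed in; nothing more can be done
the job is handed in; nothing more can be done
```

The egg cup is down in its well, standing level with the egg still in it, and I've handed the job in at about 12 s of the 48 s allowed. The hand-in reports no verdict.

I identified the left cup as the off-centre one. It stood about 15 mm off the saucer's centre, to the left and slightly towards the robot. With the fingers shut and their tips about 10.5 mm above the worktop, I pushed it slowly on the foot's edge until it dropped in. I then backed off and returned the arm to its start pose, touching nothing.

**Last checks:**
- **Cup position:** it is about 2 mm from the saucer's centre in the top view. The scene view agrees to about 1 mm, after correcting for the bias that view showed on the other cup.
- **Lean:** the lean seen in the scene view went from about 1.4 px before the push to under 0.1 px.
- **Egg:** it is in the bowl, tipped slightly to the left within its play.
- **Saucers:** neither moved by more than about 0.5 mm.
- **Other things:** the other cup, the jar and the spoons look unchanged in the pictures, though I did not measure their positions again.
- **Forces:** wrist force readings stayed under about 2 N at the end of each pushing move. The one larger reading, about 14 N, came from deliberately touching the bare worktop to find the fingertip height.

The same lean check gave no usable result for the other cup, because the method failed above its foot. I judged that cup by eye, and its foot reading was the same before and after to within 0.1 px.

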